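# Reset the brooder's vent and open it three clicks

## Task

Set the fresh-air vent on top of the chick brooder for the hatchlings: pushing the red tab with a fingertip, first slide the vent fully shut to its stop, then slide it open again counting the clicks, and leave it seated in the third notch without ever running on to the fourth. Never pinch the tab between the fingers, and leave everything that stands on the brooder and on the table where it is.

Things in the scene. Friction and masses are not known exactly. Their poses are not given: they have to be found in the camera images.
- brooder: Cream and white table-top chick brooder: a fixed box 320 mm deep (its x), 400 mm wide (its y), 200 mm high, with a clear window in the rear half of its lid and an air vent on the front half. Origin at the centre of its underside; +x is its rear, away from the robot, +y its left seen from the robot; z up. Place and yaw (up to 0.45 rad either way) differ from run to run.
- vent_base: Fixed aluminium base plate of the vent, 108 x 200 x 3 mm, lying on the lid. Origin 85 mm in front of the brooder's centre, 200 mm above the table; axes as the brooder's. Five dark air slots at y = -74 to -18 mm, 14 mm apart: none bare when shut, each notch bares one more. A grey plunger block stands at x = 36 to 62 mm, within 12 mm of y = 0, top 220 mm above the table.
- vent_slide (a joint): Travel of the slide (m) along the brooder's +y. 0 = shut (hard stop at -0.001); notches 0.014 apart: first 0.014, second 0.028, third 0.042, fourth 0.056, fifth 0.070. Starts in or near the first or second. A sprung roller holds it: about 4 to 8 N starts it out of a notch, less as it climbs; 7 mm on, past the crest, it snaps ahead into the next notch and stays there.
- tab_top (a point): Middle of the top of the red upright tab on the grey shutter, 241 mm above the table, at x = -91 mm, y = -35 mm + joint value in the brooder's frame. The tab is 30 mm wide (brooder's x), 10 mm thick (brooder's y, the slide's way), so its flat upright push faces lie 5 mm either side, from 207 mm above the table up to here. Nothing else within 35 mm stands above 213 mm.
- tab_open_face: The half of the tab (30 x 5 x 34 mm) on the brooder's -y side; pushing it towards the brooder's +y opens the vent. Origin at the middle of its foot, 207 mm above the table, 2.5 mm from the tab's middle.
- tab_shut_face: The half of the tab (30 x 5 x 34 mm) on the brooder's +y side; pushing it towards the brooder's -y shuts the vent. Origin at the middle of its foot, 207 mm above the table, 2.5 mm from the tab's middle.
- thermometer: White digital thermometer 30 x 70 x 54 mm, loose, standing on the window of the brooder's lid; bystander. Origin at the centre of its underside.
- torch: Black candling torch with a square dark metal head, 120 mm long, 30 mm high, lying loose on the window of the brooder's lid; bystander. Origin on its underside near the middle, x along it towards the head.
- dose_cup: Small clear medicine cup, 38 mm across the rim and 32 mm high, loose on the lid beside the +y end of the vent; bystander. Origin at the centre of its underside.
- jug: Clear plastic measuring jug with red marks, 104 mm across, 140 mm high, with a handle to its +y, loose on the table at one side; bystander. Origin at the centre of its underside.
- tub: Clear open plastic tub 130 x 100 x 75 mm, loose on the table at one side; bystander. Origin at the centre of its underside.
- bowl: Steel bowl 124 mm across, 55 mm high, loose on the table at one side; bystander. Origin at the centre of its underside.
- syringe: Clear feeding syringe 145 mm long and about 26 mm high, lying loose on the table to the right; bystander. Origin on the table under its middle, x along it towards the nozzle.

How it is judged:
By the outcome, as a careful person would: the job done as asked, in the order asked, and still so for the second after the job is handed in, with the robot touching nothing.
It also fails if it takes over 58 s, if anything falls off the work surface, if the arm or the gripper's body presses on something with over 40 N, if the wrist force passes 120 N, or if a joint passes its speed limit or range.

## Robot

A 6-joint arm with a two-finger parallel gripper is mounted at the origin on the work surface. World frame = base frame: x ahead of the robot, y to its left, z up, the work surface at z = 0. Lengths are in mm, angles in rad, forces in N, time in s.
With the tool pointing down it reaches from about 350 to 875 mm from the base axis. Payload 4.2 kg.
Tool frame: the origin (TCP) lies on the mounting face of the last link; the fingertips stand 173 mm ahead of it and the grasp point (between the pads) lies 155 mm ahead of it; z points along the fingers, y is the direction in which the jaws open and shut (so a half turn about z gives the same grasp; the last joint's range is limited). The gripper opens to 85 mm and grips with 20 to 120 N. Pads are 22 mm wide; open, the fingers measure 114 mm over their backs; the gripper's body (76 mm by 85 mm) begins 54 mm behind the grasp point. The pads swing forward as they close: fully open they stand 13 mm farther back than shut.
Start: joints at [1.498, 0.385, 0.008, 0, -1.194, -0.259], TCP at [203.558, 590.901, 404.712] pointing down, gripper open.
Joint ranges: [-3.14, 3.14], [-1.21, 2.06], [-1.07, 1.41], [-3.16, 2.05], [-2.99, -0.16], [-3.1, 3.1]. Speed limits (rad/s): [2.79, 2.79, 3.14, 3.14, 3.14, 3.14].

## Interface

Orientations are given as a unit quaternion [x, y, z, w].
In Python, from bench import arm gives the robot as it stands.
- The arm moves only by the shell command python3 -m jog 'ROWS' [OPENING]. ROWS is JSON, a list that holds one entry, the list of rows, each a list of 4 numbers: the shift along the tool's x, y, z in mm, then the turn about the tool's z in degrees. In form: [[[x, y, z, spin], ...]]. A call has exactly 5 rows; each row is the pose to reach, as a shift and turn from the pose measured when the call began, along the tool's axes at that moment; what a row does not reach only later rows make up. A row lasts 1/8 s, in which the tool goes at most 62.5 mm and 10.7 degrees, less where a joint would pass 70% of its speed; a pose out of reach is approached as far as the arm can. A call with a gripper value outside its range is refused whole. OPENING is the finger opening in mm, from 0 to 85.4, set as the call begins (- or left out, the last holds). The fingers move at their own pace and stop on an object; the grip force is fixed at half the most. Time passes only in rows, so rows that repeat a pose let the fingers close, or fill a call up. It gives the time, the measured TCP pose, the force and the opening at its end, in the units of the state.
- arm.read_state(): the state, without advancing time (a new reading comes with each control period).
- arm.get_image(name): name is "scene" or "top"; returns (picture, depth): 480x640x3 uint8, blue, green, red; 480x640 float32, mm along the optical axis (not along the pixel's ray), 0 where there is no reading.
- arm.camera_params(name): a dict with "mtx" (3x3 intrinsics, pixels), "R" (3x3) and "t" (3): a world point X has camera coordinates R X + t. Camera axes: x right, y down, z forward; pixel columns grow to the right and rows downward; lengths in mm; the calibration is good to about 2 mm. A picture is of the moment at which its call begins. camera_params takes no time and is no camera call.
- arm.job_done(): hands the job in, once; it reports no verdict.
The state is a dict: "clock": time; "joints": joint angles; "joint_vel": joint speeds; "joint_efforts": joint torques, N m; "position": TCP position; "ee_rot": TCP orientation; "contact_force": force on the tool from outside, world axes, zero at the start; "wrist_torque": the same for the moment, N m; "gripper_width": finger opening in mm.
Only numpy, scipy, OpenCV 4.12 (cv2) and the standard library are available. Lean on these libraries where they do the work, as an engineer would, in place of code of your own. Each camera call takes 0.05 s, during which the arm holds its last target.

## Working session

There is one attempt and no reset: what is moved stays moved. The work goes in short steps, Python scripts to look and compute and a shell command to move; the robot and the scene stay as the last step left them, time stands still between calls to the robot, and variables do not carry over. Pictures are saved under pics/ and viewed, and the job is handed in when it is done.

```bash
ls; mkdir -p pics; python3 - <<'E'
from bench import arm
import cv2
print(arm.read_state())
for n in("scene","top"):
    p,d=arm.get_image(n); cv2.imwrite(f"pics/{n}0.png",p); c=arm.camera_params(n); print(n,c)
E
```

```text
pics
{'clock': 0.0, 'joints': array([ 1.49761083e+00,  3.85559916e-01,  6.63321010e-03, -5.14548779e-04,
       -1.19396525e+00, -2.58605999e-01]), 'joint_vel': array([ 0.00023488, -0.00018751, -0.00037037, -0.0020786 , -0.00136918,
        0.00179057]), 'joint_efforts': array([ 5.75118665e-04, -3.92291415e+01,  1.88398951e+01,  4.18604448e+00,
       -4.66688609e-03,  6.41539621e-08]), 'position': array([203.47997923, 590.73683722, 403.61971636]), 'ee_rot': array([ 9.86254582e-01, -1.65229367e-01, -1.41092720e-04,  1.06545010e-03]), 'contact_force': array([ 0.60015369,  0.41416929, -0.47966731]), 'wrist_torque': array([-0.04117044, -0.00535667,  0.00128072]), 'gripper_width': 85.65629749235094}
scene {'mtx': array([[503.58437618,   0.        , 321.52839968],
       [  0.        , 503.58437618, 235.95229415],
       [  0.        ,   0.        ,   1.        ]]), 'R': array([[ 0.86249287,  0.50596943,  0.01004929],
       [ 0.42099548, -0.70634071, -0.56907434],
       [-0.280836  ,  0.49505327, -0.82222467]]), 't': array([-457.94106714, -142.67942197, 1539.59993876])}
top {'mtx': array([[539.50558741,   0.        , 324.35708432],
       [  0.        , 539.50558741, 234.22381022],
       [  0.        ,   0.        ,   1.        ]]), 'R': array([[ 0.01177576, -0.99989417,  0.00854276],
       [-0.9969634 , -0.01239807, -0.07687821],
       [ 0.07697599, -0.00761152, -0.99700389]]), 't': array([ -11.31777031,  549.0546635 , 1779.80631274])}
```

View pics/scene0.png

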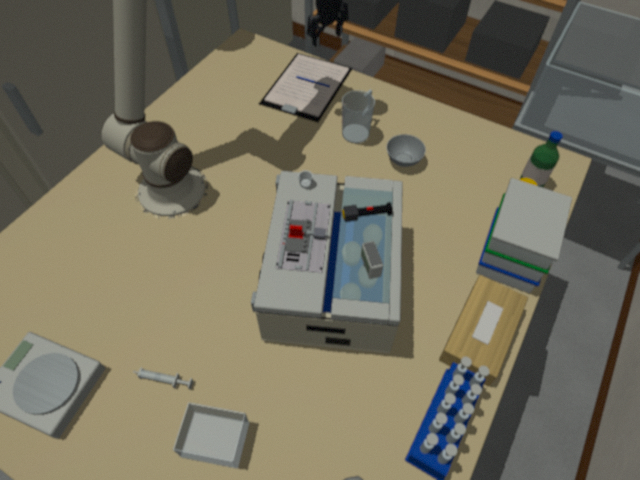

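View pics/top0.png

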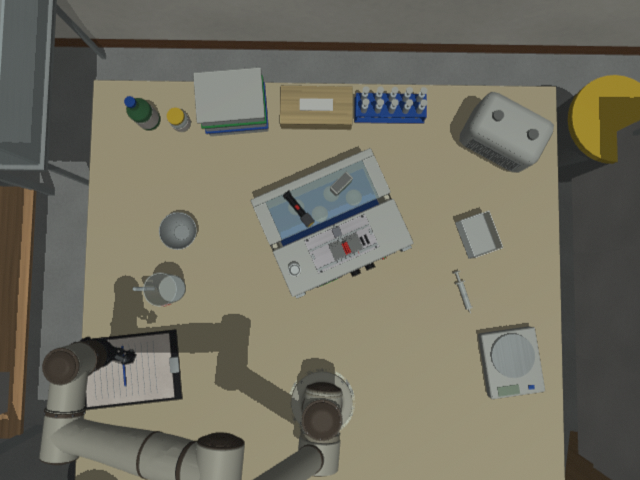

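```bash
python3 - <<'E'
import cv2
p=cv2.imread("pics/top0.png"); cv2.imwrite("pics/topz.png",cv2.resize(p[140:310,235:425],None,fx=4,fy=3.5*4/3.5,interpolation=cv2.INTER_CUBIC)[:600])
p=cv2.imread("pics/scene0.png"); cv2.imwrite("pics/scz.png",cv2.resize(p[165:315,250:410],None,fx=4,fy=4,interpolation=cv2.INTER_CUBIC))
E
```

```text
(no output)
```

View pics/topz.png

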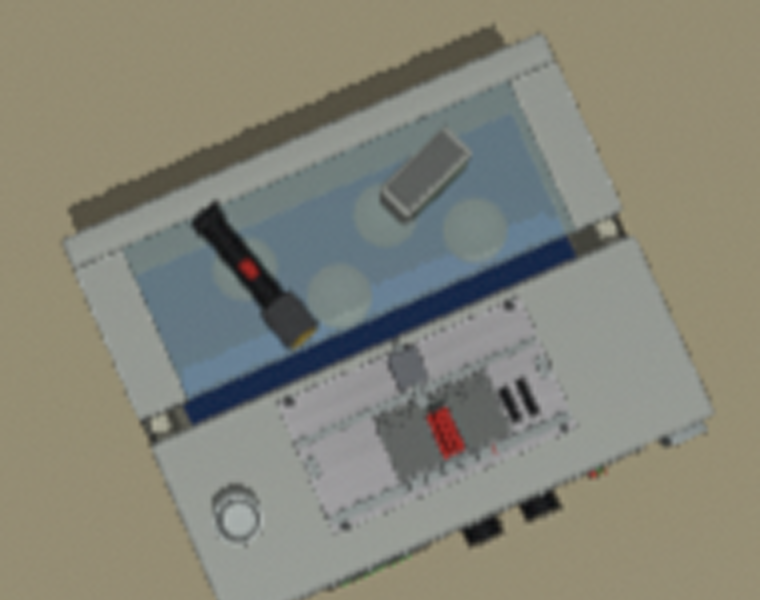

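View pics/scz.png

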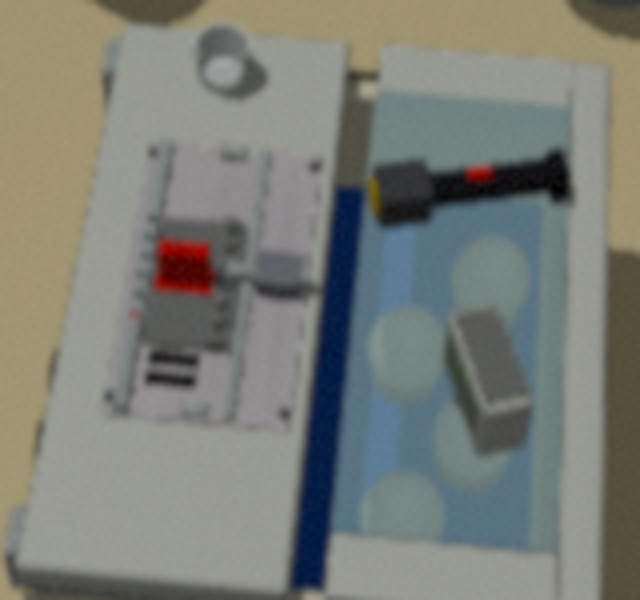

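```bash
cat > h.py <<'E'
import numpy as np,cv2
from bench import arm
def ray(n,u,v,z):
    c=arm.camera_params(n);K,R,t=np.array(c["mtx"]),np.array(c["R"]),np.array(c["t"])
    C=-R.T@t; d=R.T@np.linalg.inv(K)@np.array([u,v,1.]); return C+d*(z-C[2])/d[2]
def proj(n,X):
    c=arm.camera_params(n);q=c["R"]@np.array(X)+c["t"];q=c["mtx"]@q;return q[:2]/q[2]
def red(n,p):
    b,g,r=[p[...,i].astype(int) for i in range(3)]
    return ((r>120)&(g<70)&(b<70))
E
python3 - <<'E'
from h import *
T=lambda u,v:(235+u/4-.375,140+v/4-.375)
S=lambda u,v:(250+u/4-.375,165+v/4-.375)
st=[ray("top",*T(*q),203)[:2] for q in [(289,401),(509,305),(564,427),(345,525)]]
ss=[ray("scene",*S(*q),203)[:2] for q in [(154,152),(111,397),(285,413),(316,166)]]
print(np.round(st,1),np.mean(st,0));print(np.round(ss,1),np.mean(ss,0))
for s in(st,):
  s=np.array(s)
  for a,b in((0,1),(3,2),(3,0),(2,1)): print(np.linalg.norm(s[b]-s[a]),np.degrees(np.arctan2(*(s[b]-s[a])[::-1])))
s=np.array(ss)
for a,b in((0,1),(3,2),(0,3),(1,2)): print(np.linalg.norm(s[b]-s[a]),np.degrees(np.arctan2(*(s[b]-s[a])[::-1])))
L=np.array([ray("top",*T(*q),200)[:2] for q in [(65,240),(543,35),(712,412),(155,447),(632,240)]])
print(L); 
for a,b in((0,1),(3,4),(1,2)): print(np.linalg.norm(L[b]-L[a]),np.degrees(np.arctan2(*(L[b]-L[a])[::-1])))
for n in("top","scene"):
  p=cv2.imread(f"pics/{n}0.png");m=red(n,p).astype(np.uint8)
  k,l,stt,c=cv2.connectedComponentsWithStats(m)
  for i in range(1,k):
    if stt[i,4]>20: print(n,c[i],stt[i],ray(n,*c[i],241),ray(n,*c[i],225))
E
```

```text
[[ 517.5   48.9]
 [ 591.9 -115.6]
 [ 500.5 -157.4]
 [ 425.3    5.8]] [508.79142949 -54.55116351]
[[ 427.8    7.1]
 [ 503.  -156.3]
 [ 594.1 -114.6]
 [ 520.1   49.3]] [511.23951391 -53.61912186]
180.51740209139084 -65.64987534661806
179.69366197939 -65.25669559484356
101.76514876955319 25.051866400034545
100.52528806607557 24.588590914117237
179.9283760907241 -65.30165677160979
179.85841889314352 -65.70564183795884
101.4736080973642 24.58530262937838
100.20534179894312 24.6264286761213
[[ 637.28231317  219.62770295]
 [ 799.28855941 -140.35390859]
 [ 513.31507344 -268.96102491]
 [ 481.91198358  148.8246508 ]
 [ 642.84365667 -208.50490437]]
394.7566142213741 -65.77033270332196
391.8971987662741 -65.75447284052655
313.56119824447086 -155.7857439166318
top [346.16 247.52] [342 242   9  12  50] [493.96883585 -67.22314942 241.        ] [494.81616691 -67.9974787  225.        ]
scene [295.38297872 226.53191489] [290 225  12   4  47] [497.99050937 -68.42379655 241.        ] [491.4200772  -58.92749347 225.        ]
```

```bash
python3 - <<'E'
from h import *
yaw=np.radians(24.5);ex=np.array([np.cos(yaw),np.sin(yaw)]);ey=np.array([-ex[1],ex[0]])
fr=np.array([513.3,-269]); # front right corner
for n in("top","scene"):
  p,d=arm.get_image(n);m=red(n,p)
  c=arm.camera_params(n);vv,uu=np.nonzero(d>0)
  z=d[vv,uu];q=np.linalg.inv(c["mtx"])@np.vstack([uu,vv,np.ones_like(uu)])*z
  X=(c["R"].T@(q-c["t"][:,None])).T
  s=(np.hypot(X[:,0]-494,X[:,1]+67)<45)
  for lo,hi in((232,255),(213,226)):
    k=s&(X[:,2]>lo)&(X[:,2]<hi); A=X[k]
    if len(A):
      b=np.c_[A[:,:2]@ex,A[:,:2]@ey]; print(n,lo,len(A),"z",np.median(A[:,2]),"ctr",(b.min(0)+b.max(0))/2,"ext",np.ptp(b,axis=0),"mean",A.mean(0))
  # lid height
  k=(np.hypot(X[:,0]-470,X[:,1]+200)<30); print("lid z",np.median(X[k,2]))
  cv2.imwrite(f"pics/{n}m.png",cv2.resize(p[210:280,265:385],None,fx=6,fy=6,interpolation=cv2.INTER_NEAREST))
print(np.array([494.,-67])@ex,np.array([494.,-67])@ey)
E
```

```text
top 232 35 z 240.90026944003134 ctr [ 421.7815282 -267.1423027] ext [28.66995399  9.95437689] mean [494.60916656 -68.19418717 240.54327375]
top 213 81 z 215.22232321078394 ctr [ 429.52959631 -265.33611382] ext [73.79991411 83.76805731] mean [503.27341051 -60.81355005 215.82483738]
lid z 9.827751427034926
scene 232 71 z 240.20947942161362 ctr [ 424.92615304 -267.79826133] ext [29.65534871 12.98154039] mean [498.42669792 -68.48788041 239.30517088]
scene 213 102 z 215.40889199344102 ctr [ 431.78134408 -265.88467298] ext [66.41125489 75.34328712] mean [509.3267204  -60.60430625 216.83192528]
lid z 198.306675318892
421.73642055504433 -265.8258670209105
```

View pics/topm.png

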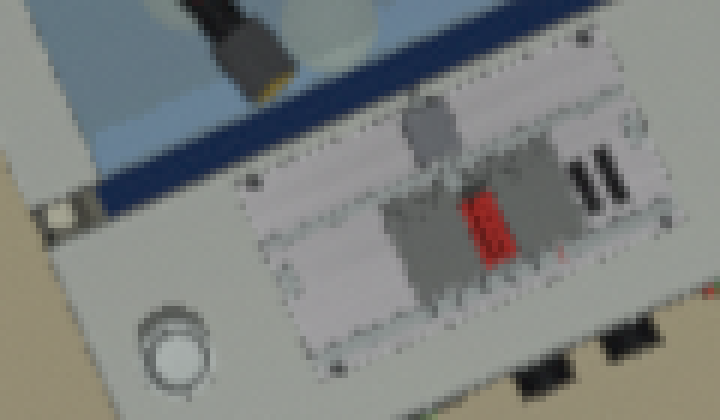

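View pics/scenem.png

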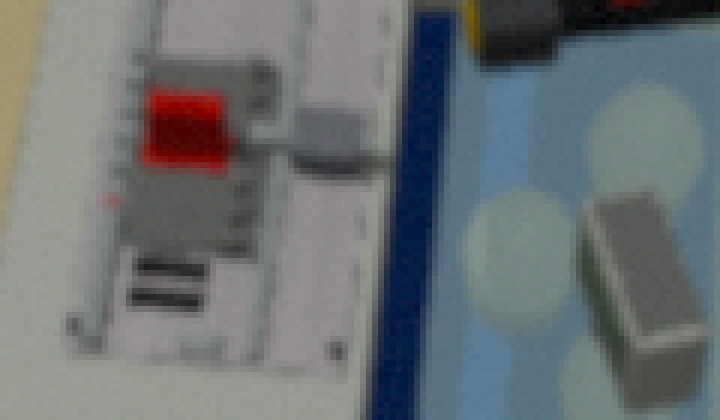

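```bash
cat >> h.py <<'E'
from scipy.spatial.transform import Rotation as Ro
yaw=np.radians(24.5);ex=np.array([np.cos(yaw),np.sin(yaw)]);ey=np.array([-ex[1],ex[0]])
def st(a=None,b=None,z=None):
    s=arm.read_state();R=Ro.from_quat(s["ee_rot"]).as_matrix();p=s["position"]
    P=np.array([p[:2]@ex,p[:2]@ey,p[2]])
    print("t",round(s["clock"],2),"a,b,z",P.round(1),"yaw",np.degrees(np.arctan2(R[1,0],R[0,0])).round(2),"tilt",np.degrees(np.arccos(-R[2,2])).round(2),"F(a,b,z)",np.round([s["contact_force"][:2]@ex,s["contact_force"][:2]@ey,s["contact_force"][2]],1),"w",round(s["gripper_width"],1),"vmax",np.abs(s["joint_vel"]).max().round(3))
    if a is not None:
        w=np.r_[a*ex+b*ey,z]; print("tool delta",(R.T@(w-p)).round(1),"spin",(np.degrees(np.arctan2(R[1,0],R[0,0]))+65.5).round(2))
E
python3 -c "
from h import *
st(423.5,-236.5,470)"
python3 -m jog '[[[40,42,-30,10],[80,86,-60,20],[122,131,-70,30],[164,176,-70,40],[204,220,-70,46.5]]]' 0; python3 -c "
from h import *
st(423.5,-236.5,470)"
```

```text
t 0.2 a,b,z [430.2 453.2 404. ] yaw -19.01 tilt 0.08 F(a,b,z) [-0.4 -0.4 -0.6] w 85.6 vmax 0.004
tool delta [470.  504.9 -65.2] spin 46.49
clock: 0.82
position: [324.2, 316.4, 474.7]
ee_rot: [0.84, -0.543, 0.0, 0.0]
contact_force: [1.9, -0.1, 0.2]
gripper_width: 0.0
t 0.82 a,b,z [426.2 153.5 474.7] yaw -65.72 tilt 0.02 F(a,b,z) [ 1.7 -0.9  0.2] w 0.0 vmax 0.818
tool delta [390.    1.2   4.9] spin -0.22
```

```bash
python3 -m jog '[[[60,0,2,0],[120,0,3,0],[180,1,4,0],[240,1,5,0],[300,1,5,-0.2]]]' ; python3 -c "
from h import *
st(423.5,-236.5,470)"
```

```text
clock: 1.45
position: [446.8, 40.5, 470.0]
ee_rot: [0.841, -0.541, 0.0, -0.0]
contact_force: [0.8, 1.0, -0.6]
gripper_width: 0.1
t 1.45 a,b,z [ 423.4 -148.4  470. ] yaw -65.49 tilt 0.04 F(a,b,z) [ 1.2  0.6 -0.6] w 0.1 vmax 1.178
tool delta [88.1 -0.1  0. ] spin 0.01
```

```bash
python3 -m jog '[[[45,1,2,0],[75,1,2,0],[90,1,2,0],[90,1,2,0],[90,1,2,0]]]' ; python3 -c "
from h import *
st(423.5,-236.5,396)
for n in('scene','top'):
  p,d=arm.get_image(n); cv2.imwrite(f'pics/{n}1.png',cv2.resize(p[170:310,240:420],None,fx=4,fy=4))
"
```

```text
clock: 2.08
position: [483.0, -41.1, 468.0]
ee_rot: [0.841, -0.541, 0.0, -0.0]
contact_force: [-0.3, -1.0, -0.0]
gripper_width: -0.4
t 2.08 a,b,z [ 422.4 -237.7  468. ] yaw -65.44 tilt 0.04 F(a,b,z) [-0.7 -0.8 -0. ] w -0.4 vmax 0.009
tool delta [-1.2 -1.  72. ] spin 0.06
```

View pics/scene1.png

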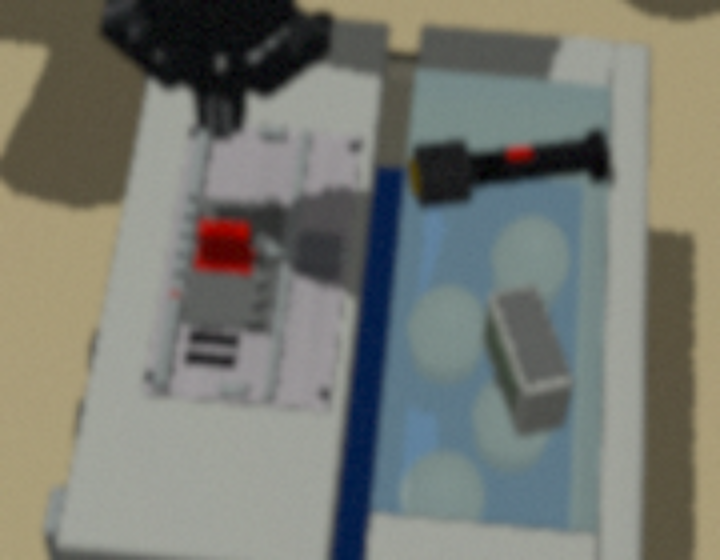

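View pics/top1.png

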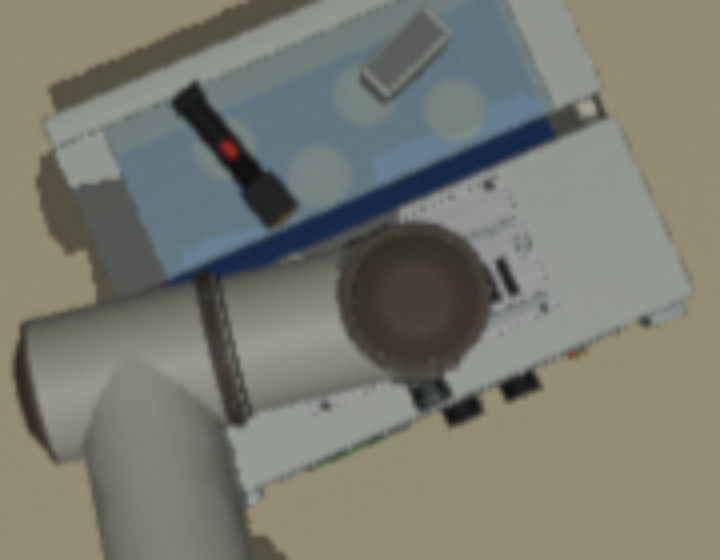

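Scene view: the closed fingers hang at about (220,115), clear on the shut-face side of the red tab at (225,245). The top view is blocked by the wrist. Next I lower the tool.

```bash
python3 -m jog '[[[-1,-1,30,0],[-1,-1,55,0],[-1,-1,68,0],[-1,-1,72,0],[-1,-1,72,0]]]' ; python3 -c "
from h import *
st(423.5,-251.5,396)
p,d=arm.get_image('scene'); cv2.imwrite('pics/scene2.png',cv2.resize(p[190:270,260:380],None,fx=6,fy=6))
"
```

```text
clock: 2.8
position: [483.7, -39.4, 396.8]
ee_rot: [0.842, -0.54, 0.001, -0.001]
contact_force: [-0.1, -0.3, -0.0]
gripper_width: -0.1
t 2.8 a,b,z [ 423.8 -236.5  396.8] yaw -65.37 tilt 0.12 F(a,b,z) [-0.2 -0.2 -0. ] w -0.1 vmax 0.011
tool delta [15.   0.4  0.8] spin 0.13
```

View pics/scene2.png

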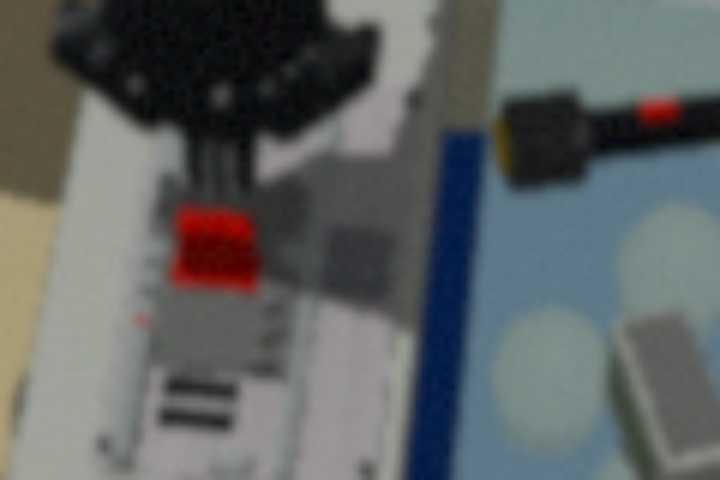

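```bash
python3 -m jog '[[[3,0,1,0],[6,0,1,0],[9,0,1,0],[12,0,1,0],[14,0,1,0]]]' >/dev/null; python3 -c "
from h import *
st()"
python3 -m jog '[[[2,0,0,0],[4,0,0,0],[6,0,0,0],[7,0,0,0],[8,0,0,0]]]' >/dev/null; python3 -c "
from h import *
st()"
python3 -m jog '[[[2,0,0,0],[4,0,0,0],[6,0,0,0],[7,0,0,0],[8,0,0,0]]]' >/dev/null; python3 -c "
from h import *
st()"
```

```text
t 3.48 a,b,z [ 423.9 -250.8  396. ] yaw -65.4 tilt 0.15 F(a,b,z) [0.2 0.7 0.1] w -0.4 vmax 0.033
t 4.1 a,b,z [ 423.9 -258.8  396. ] yaw -65.39 tilt 0.14 F(a,b,z) [-0.7  1.7  0.2] w 0.0 vmax 0.021
t 4.72 a,b,z [ 423.9 -266.5  396. ] yaw -65.4 tilt 0.14 F(a,b,z) [-0.5  5.4  2.5] w -0.1 vmax 0.017
```

```bash
for i in 1 2; do python3 -m jog '[[[1,0,0,0],[2,0,0,0],[3,0,0,0],[4,0,0,0],[5,0,0,0]]]' >/dev/null; python3 -c "
from h import *
st()
p,d=arm.get_image('scene'); cv2.imwrite('pics/scene3$i.png',cv2.resize(p[190:270,260:380],None,fx=6,fy=6))"; done
```

```text
t 5.35 a,b,z [ 423.9 -271.   396. ] yaw -65.38 tilt 0.16 F(a,b,z) [-0.4  3.9  1.2] w 0.2 vmax 0.02
t 6.03 a,b,z [ 423.9 -276.5  396. ] yaw -65.39 tilt 0.13 F(a,b,z) [-0.5  0.3  0.3] w -0.2 vmax 0.017
```

View pics/scene32.png

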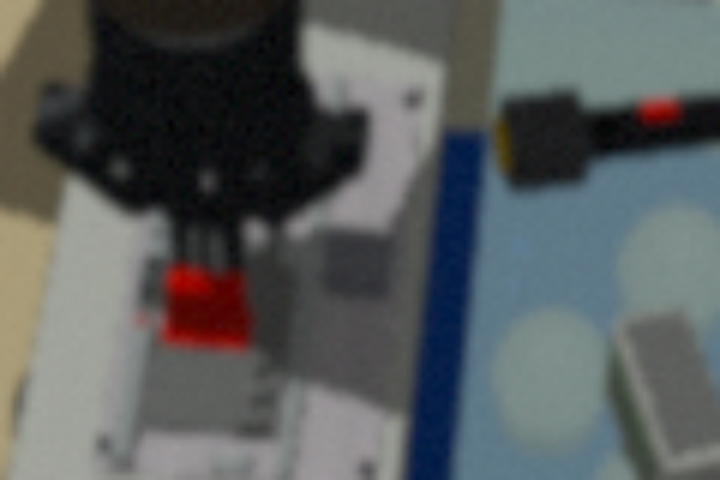

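All slots are now covered: the slide snapped shut. I'll push on to the hard stop gently.

```bash
for i in 1; do python3 -m jog '[[[1,0,0,0],[2,0,0,0],[3,0,0,0],[4,0,0,0],[4,0,0,0]]]' >/dev/null; python3 -c "
from h import *
st()"; done
python3 -m jog '[[[0.5,0,0,0],[1,0,0,0],[1.5,0,0,0],[1.5,0,0,0],[1.5,0,0,0]]]' >/dev/null; python3 -c "
from h import *
st()"
```

```text
t 6.7 a,b,z [ 423.9 -280.4  396. ] yaw -65.39 tilt 0.15 F(a,b,z) [-0.6  2.5  0.6] w -0.5 vmax 0.002
t 7.33 a,b,z [ 423.9 -281.2  396. ] yaw -65.38 tilt 0.2 F(a,b,z) [-0.5  6.2  2.9] w -0.2 vmax 0.002
```

```bash
for i in 1 2; do python3 -m jog '[[[0.5,0,0,0],[1,0,0,0],[1.5,0,0,0],[2,0,0,0],[2,0,0,0]]]' >/dev/null; python3 -c "
from h import *
st()"; done
```

```text
t 7.95 a,b,z [ 423.9 -282.1  396. ] yaw -65.37 tilt 0.34 F(a,b,z) [ 0.4 10.5  3.9] w -0.2 vmax 0.003
t 8.57 a,b,z [ 423.9 -282.7  396.1] yaw -65.36 tilt 0.53 F(a,b,z) [ 0.1 12.   4.2] w 0.2 vmax 0.001
```

```bash
cat >> h.py <<'E'
def tip():
    s=arm.read_state();R=Ro.from_quat(s["ee_rot"]).as_matrix();w=s["position"]+R[:,2]*173
    print("tip a,b,z",np.round([w[:2]@ex,w[:2]@ey,w[2]],2),"F",np.round([s["contact_force"][:2]@ex,s["contact_force"][:2]@ey,s["contact_force"][2]],1))
E
python3 -m jog '[[[0.5,0,0,0],[1,0,0,0],[2,0,0,0],[3,0,0,0],[3,0,0,0]]]' >/dev/null; python3 -c "
from h import *
st();tip()
p,d=arm.get_image('scene'); cv2.imwrite('pics/scene4.png',cv2.resize(p[190:270,260:380],None,fx=6,fy=6))"
```

```text
t 9.2 a,b,z [ 423.9 -283.7  396.1] yaw -65.35 tilt 0.83 F(a,b,z) [-0.4 16.8  6.1] w 0.1 vmax 0.001
tip a,b,z [ 424.21 -281.27  223.12] F [-0.4 16.8  6.1]
```

View pics/scene4.png

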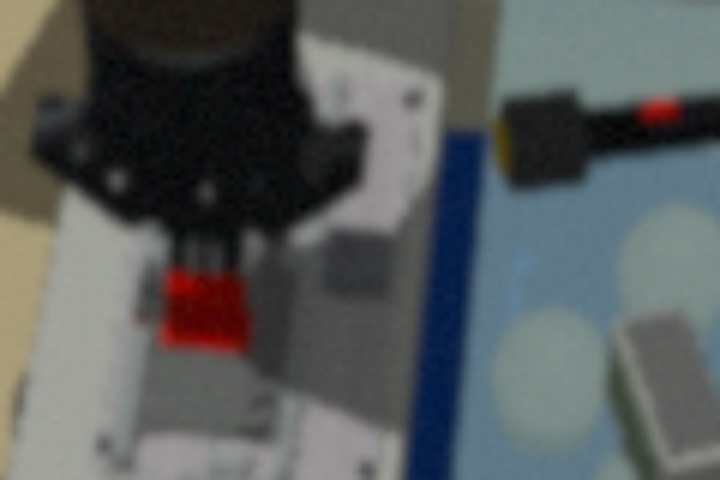

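The tip stays at b = -281.3 mm while the force rises to 17 N, so this is the hard stop. Now I back off, lift and cross over the tab.

```bash
python3 -m jog '[[[-8,0,0,0],[-14,0,0,0],[-14,0,-20,0],[-14,0,-45,0],[-14,0,-50,0]]]' >/dev/null; python3 -c "
from h import *
st(423.5,-327,446);tip()
p,d=arm.get_image('scene'); cv2.imwrite('pics/scene5.png',cv2.resize(p[190:270,260:380],None,fx=6,fy=6))"
```

```text
t 9.88 a,b,z [ 423.8 -270.8  447.7] yaw -65.36 tilt 0.77 F(a,b,z) [-0.6 -0.9  0.3] w 0.0 vmax 0.089
tool delta [56.2  0.5  1. ] spin 0.14
tip a,b,z [ 424.73 -268.64  274.76] F [-0.6 -0.9  0.3]
```

View pics/scene5.png

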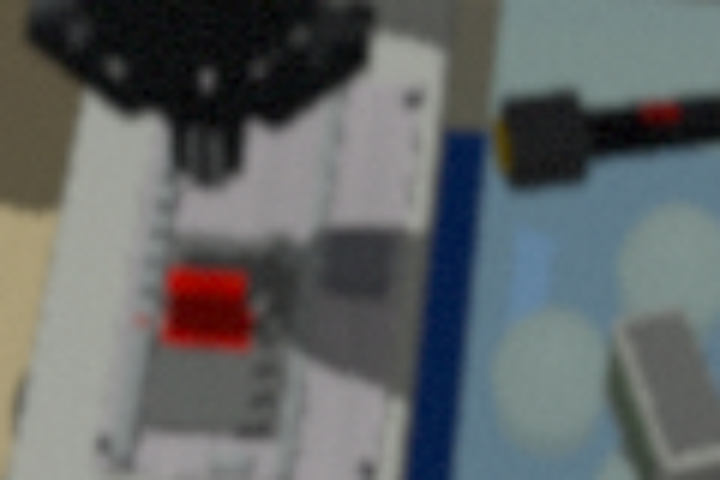

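```bash
python3 -m jog '[[[25,0.5,0,0],[50,0.5,0,0],[60,0.5,0,0],[60,0.5,1,0],[60,0.5,1,0]]]' >/dev/null; python3 -c "
from h import *
st(423.5,-327,396);tip()"
python3 -m jog '[[[0,0,15,0],[0,0,30,0],[0,0,42,0],[0,0,50,0],[0,0,50,0]]]' >/dev/null; python3 -c "
from h import *
st(423.5,-327,396);tip()
p,d=arm.get_image('scene'); cv2.imwrite('pics/scene6.png',cv2.resize(p[190:270,260:380],None,fx=6,fy=6))"
```

```text
t 10.55 a,b,z [ 423.3 -330.2  445.1] yaw -65.35 tilt 0.81 F(a,b,z) [ 0.8  0.8 -0.2] w -0.1 vmax 0.006
tool delta [-2.5 -0.1 49.1] spin 0.15
tip a,b,z [ 423.85 -327.82  272.08] F [ 0.8  0.8 -0.2]
t 11.18 a,b,z [ 423.4 -329.5  394.3] yaw -65.35 tilt 0.82 F(a,b,z) [1.  0.1 1.5] w 0.2 vmax 0.024
tool delta [-2.5 -0.1 -1.7] spin 0.15
tip a,b,z [ 423.75 -327.    221.29] F [1.  0.1 1.5]
```

View pics/scene6.png

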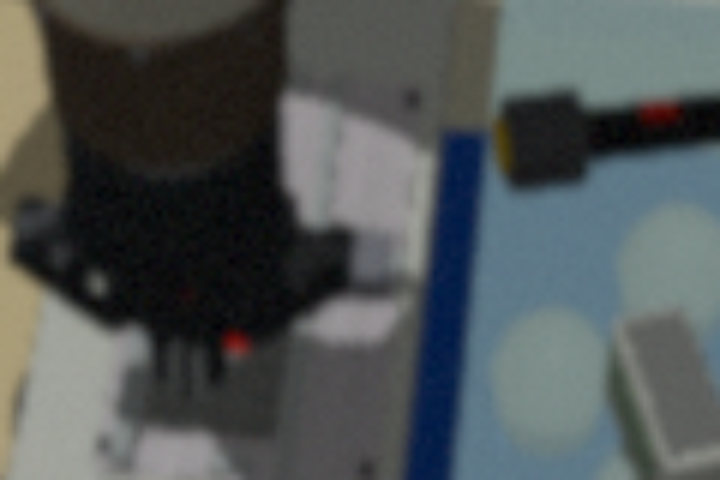

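```bash
python3 -m jog '[[[-3,0,0,0],[-6,0,0,0],[-9,0,0,0],[-11,0,0,0],[-11,0,0,0]]]' >/dev/null; python3 -c "
from h import *
tip()"
for i in 1 2 3 4; do python3 -m jog '[[[-0.5,0,0,0],[-1,0,0,0],[-1.5,0,0,0],[-2,0,0,0],[-2,0,0,0]]]' >/dev/null; python3 -c "
from h import *
tip()"; done
```

```text
tip a,b,z [ 424.07 -316.07  222.23] F [ 0.   0.1 -0.2]
tip a,b,z [ 424.07 -314.08  222.26] F [-0.3 -0.2  0. ]
tip a,b,z [ 424.09 -312.02  222.29] F [-0.4  0.2  0. ]
tip a,b,z [ 424.1  -311.15  222.36] F [ 0.2 -6.8 -2.4]
tip a,b,z [ 424.11 -310.58  222.41] F [-0.2 -8.5 -4.5]
```

```bash
for i in 1 2 3 4 5; do python3 -m jog '[[[-0.5,0,0,0],[-1,0,0,0],[-1.5,0,0,0],[-2,0,0,0],[-2,0,0,0]]]' >/dev/null; python3 -c "
from h import *
tip()"; done
```

```text
tip a,b,z [ 424.09 -309.19  222.4 ] F [ 0.1 -5.  -2.3]
tip a,b,z [ 424.07 -306.84  222.37] F [-0.2 -1.3 -0.8]
tip a,b,z [ 424.06 -304.46  222.4 ] F [-0.4  0.2  0.8]
tip a,b,z [ 424.06 -302.37  222.44] F [ 0.5 -0.5 -0. ]
tip a,b,z [ 424.04 -300.33  222.47] F [-0.  -0.8  1.2]
```

First click: the force fell to zero near b = -305. Going on to the second notch.

```bash
for i in 1 2 3 4 5 6; do python3 -m jog '[[[-0.5,0,0,0],[-1,0,0,0],[-1.5,0,0,0],[-2,0,0,0],[-2,0,0,0]]]' >/dev/null; python3 -c "
from h import *
tip()"; done
```

```text
tip a,b,z [ 424.05 -298.31  222.5 ] F [ 0.3 -0.4  1. ]
tip a,b,z [ 424.04 -297.29  222.55] F [-0.4 -6.  -2.4]
tip a,b,z [ 424.07 -296.67  222.63] F [-0.2 -8.2 -2.7]
tip a,b,z [ 424.01 -295.39  222.6 ] F [-0.5 -5.3 -1.7]
tip a,b,z [ 424.02 -293.13  222.59] F [-0.1 -3.2 -0.7]
tip a,b,z [ 424.03 -290.71  222.59] F [-0.1  0.1 -0.5]
```

Second click at about -291. I'll take a picture to confirm the count, then push for the third.

```bash
python3 -c "
from h import *
st();tip()
for n in('scene','top'):
  p,d=arm.get_image(n); cv2.imwrite(f'pics/{n}7.png',cv2.resize(p[190:270,260:380],None,fx=6,fy=6))"
```

```text
t 21.23 a,b,z [ 423.4 -291.6  395.6] yaw -65.36 tilt 0.36 F(a,b,z) [-0.1  0.1 -0.5] w 0.1 vmax 0.002
tip a,b,z [ 424.03 -290.71  222.59] F [-0.1  0.1 -0.5]
```

View pics/scene7.png

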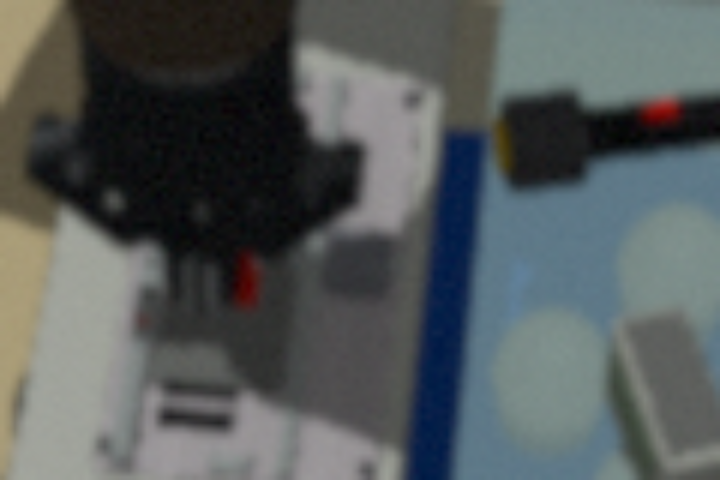

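Two slots are bare at (198,390) and (196,415), so the slide is in the second notch. The third crest is expected at tip b of about -277.

```bash
python3 -m jog '[[[-1,0,0,0],[-2,0,0,0],[-3,0,0,0],[-4,0,0,0],[-5,0,0,0]]]' >/dev/null; python3 -c "
from h import *
tip()"
for i in 1 2 3 4; do python3 -m jog '[[[-0.5,0,0,0],[-1,0,0,0],[-1.5,0,0,0],[-2,0,0,0],[-2,0,0,0]]]' >/dev/null; python3 -c "
from h import *
tip()"; done
```

```text
tip a,b,z [ 423.99 -285.65  222.63] F [-0.1 -0.7 -0.3]
tip a,b,z [ 423.99 -283.79  222.66] F [ 0.5 -1.2 -0.1]
tip a,b,z [ 424.01 -283.09  222.72] F [ 0.4 -8.2 -2.3]
tip a,b,z [ 423.99 -282.28  222.74] F [-0.3 -7.1 -2.9]
tip a,b,z [ 423.98 -280.52  222.72] F [-0.5 -3.8 -1.5]
```

```bash
for i in 1 2; do python3 -m jog '[[[-0.5,0,0,0],[-1,0,0,0],[-1.5,0,0,0],[-1.5,0,0,0],[-1.5,0,0,0]]]' >/dev/null; python3 -c "
from h import *
tip()"; done
```

```text
tip a,b,z [ 423.98 -278.57  222.7 ] F [ 0.8 -0.5 -0.3]
tip a,b,z [ 423.97 -276.74  222.71] F [ 0.7 -0.7 -0.3]
```

```bash
python3 -c "
from h import *
tip()
p,d=arm.get_image('scene'); cv2.imwrite('pics/scene8.png',cv2.resize(p[190:270,260:380],None,fx=6,fy=6))"
```

```text
tip a,b,z [ 423.97 -276.74  222.71] F [ 0.7 -0.7 -0.3]
```

View pics/scene8.png

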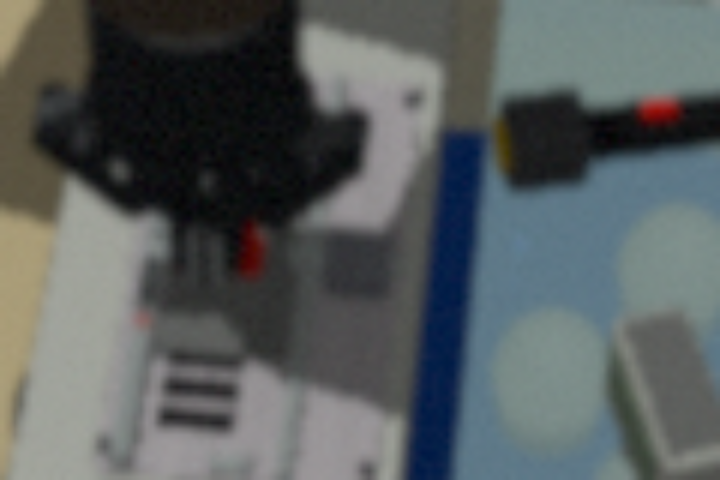

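Three slots are bare at rows 360, 388 and 415. I back off, lift clear and check.

```bash
python3 -m jog '[[[5,0,0,0],[12,0,0,0],[14,0,-30,0],[14,0,-70,0],[14,0,-110,0]]]' >/dev/null
python3 -m jog '[[[40,0,-10,0],[90,0,-20,0],[140,0,-20,0],[170,0,-20,0],[180,0,-20,0]]]'
python3 -m jog '[[[25,0,0,0],[40,0,0,0],[40,0,0,0],[40,0,0,0],[40,0,0,0]]]'
python3 -c "
from h import *
st()
for n in('scene','top'):
  p,d=arm.get_image(n); cv2.imwrite(f'pics/{n}9.png',cv2.resize(p[140:310,235:425],None,fx=3.5,fy=3.5,interpolation=cv2.INTER_CUBIC)); cv2.imwrite(f'pics/{n}9full.png',p)
  m=red(n,p).astype(np.uint8);k,l,stt,c=cv2.connectedComponentsWithStats(m)
  for i in range(1,k):
    if stt[i,4]>20: w=ray(n,*c[i],239); print(n,c[i],w[:2]@ex,w[:2]@ey)
"
```

```text
clock: 27.0
position: [581.1, -255.7, 525.3]
ee_rot: [0.841, -0.541, -0.0, -0.001]
contact_force: [1.0, 0.1, 0.3]
gripper_width: -0.3
clock: 27.62
position: [597.4, -291.3, 525.8]
ee_rot: [0.841, -0.541, -0.0, -0.002]
contact_force: [-1.1, 0.1, 0.9]
gripper_width: -0.2
t 27.62 a,b,z [ 422.8 -512.9  525.8] yaw -65.48 tilt 0.18 F(a,b,z) [-0.9  0.5  0.9] w -0.2 vmax 0.002
```

View pics/top9.png

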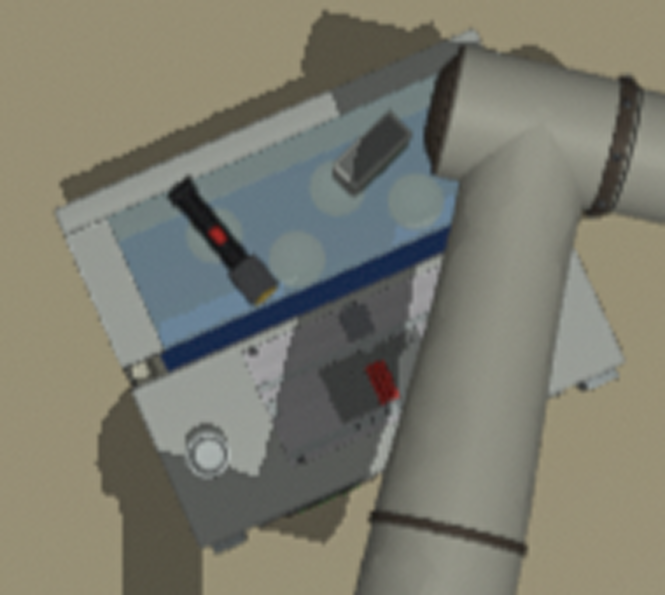

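View pics/scene9.png

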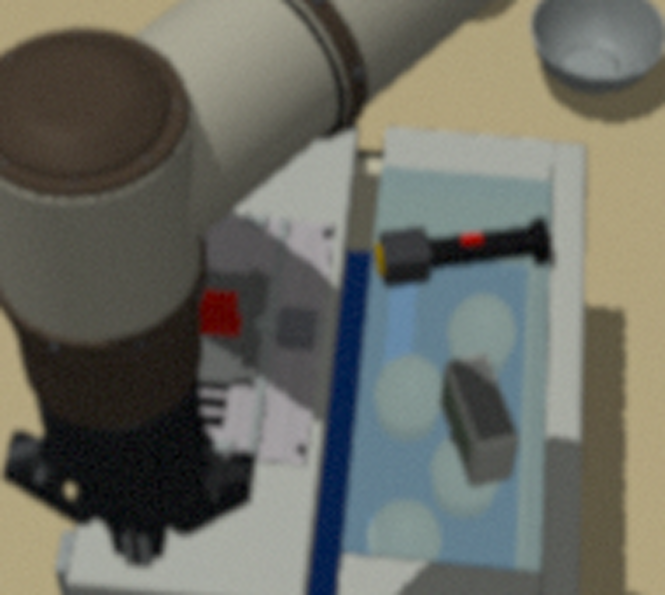

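View pics/scene9full.png

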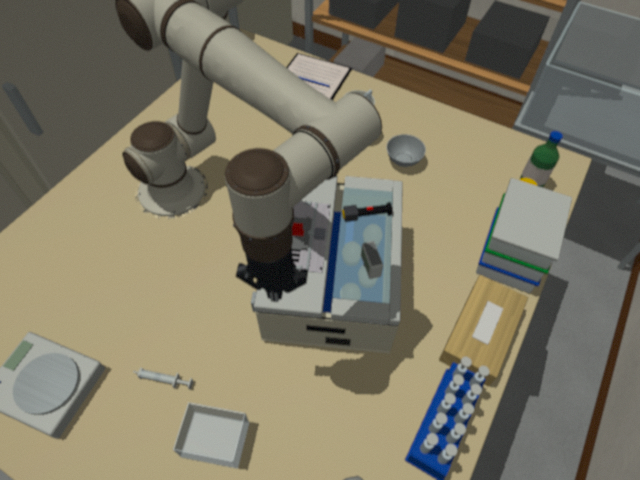

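```bash
python3 -m jog '[[[0,-5,-20,0],[20,-5,-60,0],[60,-5,-90,0],[100,0,-100,0],[120,0,-100,0]]]'
python3 -m jog '[[[20,0,0,0],[40,0,0,0],[60,0,0,0],[60,0,0,0],[60,0,0,0]]]' >/dev/null
python3 -c "
from h import *
st()
for n in('scene','top'):
  p,d=arm.get_image(n); cv2.imwrite(f'pics/{n}A.png',cv2.resize(p[165:310,235:425],None,fx=4,fy=4,interpolation=cv2.INTER_CUBIC))
  c=arm.camera_params(n);vv,uu=np.nonzero(d>0)
  z=d[vv,uu];q=np.linalg.inv(c['mtx'])@np.vstack([uu,vv,np.ones_like(uu)])*z
  X=(c['R'].T@(q-c['t'][:,None])).T
  B=np.c_[X[:,:2]@ex,X[:,:2]@ey,X[:,2]]
  k=(abs(B[:,0]-423)<20)&(abs(B[:,1]+260)<50)&(B[:,2]>232)&(B[:,2]<255)
  if k.sum(): print(n,k.sum(),(B[k].min(0)+B[k].max(0))/2,np.ptp(B[k],axis=0))
"
```

```text
clock: 28.35
position: [647.2, -402.4, 625.8]
ee_rot: [0.841, -0.541, 0.001, -0.002]
contact_force: [0.3, 0.5, 0.1]
gripper_width: 0.3
t 28.98 a,b,z [ 418.9 -688.7  623.3] yaw -65.54 tilt 0.49 F(a,b,z) [-0.6  1.1  1. ] w -0.2 vmax 0.037
```

View pics/sceneA.png

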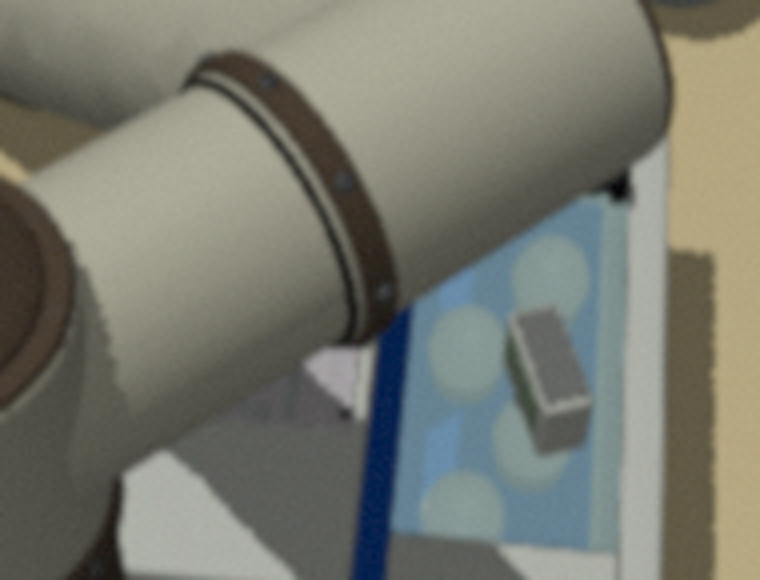

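View pics/topA.png

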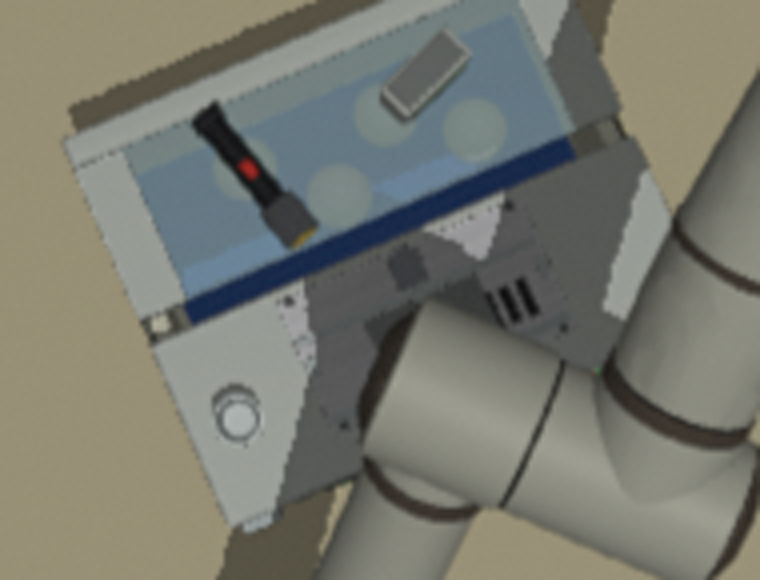

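```bash
python3 -c "
from h import *
for f in('top0','top9full'):
  p=cv2.imread(f'pics/{f}.png').astype(int);b,g,r=p[...,0],p[...,1],p[...,2]
  m=((r>60)&(r>2.2*g)&(r>2.2*b)).astype(np.uint8);k,l,s,c=cv2.connectedComponentsWithStats(m)
  for i in range(1,k):
    if s[i,4]>15 and 300<c[i][0]<380 and 220<c[i][1]<270: w=ray('top',*c[i],241);print(f,s[i],w[:2]@ex,w[:2]@ey)
"
```

```text
top0 [342 242   9  12  60] 421.7583427107972 -265.3535651081863
top9full [340 243   9  12  57] 421.73254126828283 -258.1955335291375
```

Slot count says third, but the tab centroid moved only about 7 mm from the start. The arm occludes it partly, so I want a clear view. I'll move off to the right.

```bash
python3 -m jog '[[[-20,55,0,0],[-40,110,0,0],[-60,165,0,0],[-80,220,0,0],[-100,275,0,0]]]'
python3 -m jog '[[[-20,55,0,0],[-40,110,0,0],[-60,150,0,0],[-65,160,0,0],[-65,160,0,0]]]'
cat > look.py <<'E'
from h import *
import sys
st()
for n in('scene','top'):
  p,d=arm.get_image(n); cv2.imwrite(f'pics/{n}{sys.argv[1]}.png',cv2.resize(p[165:310,235:425],None,fx=4,fy=4,interpolation=cv2.INTER_CUBIC)); cv2.imwrite(f'pics/{n}{sys.argv[1]}full.png',p)
  c=arm.camera_params(n);vv,uu=np.nonzero(d>0)
  z=d[vv,uu];q=np.linalg.inv(c['mtx'])@np.vstack([uu,vv,np.ones_like(uu)])*z
  X=(c['R'].T@(q-c['t'][:,None])).T
  B=np.c_[X[:,:2]@ex,X[:,:2]@ey,X[:,2]]
  k=(abs(B[:,0]-423)<20)&(abs(B[:,1]+260)<50)&(B[:,2]>232)&(B[:,2]<255)
  if k.sum(): print(n,k.sum(),(B[k].min(0)+B[k].max(0))/2,np.ptp(B[k],axis=0),B[k].mean(0))
  p=p.astype(int);b,g,r=p[...,0],p[...,1],p[...,2]
  m=((r>60)&(r>2.2*g)&(r>2.2*b)).astype(np.uint8);k,l,s,c=cv2.connectedComponentsWithStats(m)
  for i in range(1,k):
    w=ray(n,*c[i],241)
    if s[i,4]>15 and abs(w[:2]@ex-423)<30: print(n,s[i],w[:2]@ex,w[:2]@ey)
E
python3 look.py B
```

```text
clock: 29.7
position: [380.7, -473.1, 625.0]
ee_rot: [0.841, -0.541, 0.008, -0.001]
contact_force: [0.2, -0.1, -0.4]
gripper_width: 0.0
clock: 30.32
position: [207.4, -479.6, 624.3]
ee_rot: [0.841, -0.541, 0.01, -0.001]
contact_force: [-0.1, -0.1, -0.8]
gripper_width: -0.0
t 30.32 a,b,z [ -10.1 -522.4  624.3] yaw -65.49 tilt 1.13 F(a,b,z) [-0.1 -0.1 -0.8] w -0.0 vmax 0.036
scene 72 [ 425.11667546 -261.0846478   238.60885593] [29.11795905 14.12057615 12.96107988] [ 425.01818209 -261.82105469  238.54253705]
scene [289 223  15  13 159] 427.09070706996386 -275.57244164710454
top 38 [ 421.66564439 -259.89013897  241.6176334 ] [28.87724329 10.37618336 15.07415339] [ 421.70345903 -259.6253418   241.30207442]
top [340 243   9  12  62] 422.011767569961 -258.24183605859804
```

View pics/sceneB.png

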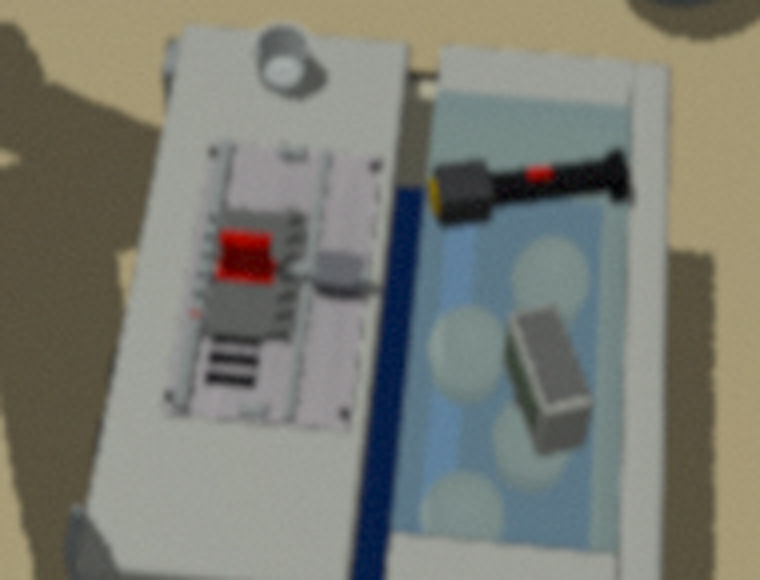

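View pics/topB.png

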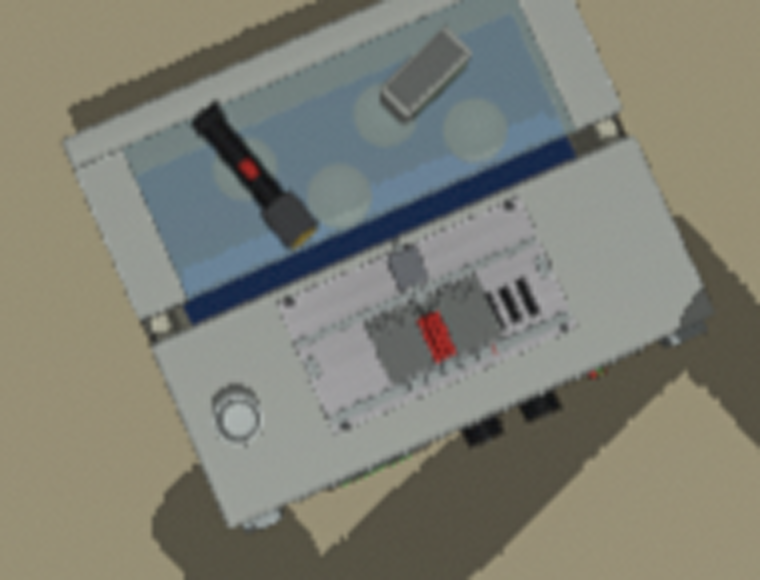

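The clear views settle it. Both cameras show the third slot only partly bare (thin sliver at top (495,312), scene (232,340)), and the tab moved 7 mm, not 14, from the second notch. So the slide hangs on the crest before the third notch, not seated. I'll go back and finish the push gently.

```bash
python3 -c "
from h import *
st(423.5,-294,560)"; python3 -m jog '[[[-22,-50,0,0],[-44,-100,0,0],[-66,-155,10,0],[-88,-210,20,0],[-110,-265,30,0]]]' >/dev/null; python3 -c "
from h import *
st(423.5,-294,520);tip()"
```

```text
t 30.43 a,b,z [  -9.  -523.6  622.9] yaw -65.41 tilt 0.99 F(a,b,z) [ 0.9 -0.8  0.3] w -0.1 vmax 0.018
tool delta [-229.7 -432.1   64.9] spin 0.09
t 31.05 a,b,z [ 259.3 -412.3  594. ] yaw -65.29 tilt 0.99 F(a,b,z) [ 0.7 -0.5  0.2] w -0.3 vmax 0.94
tool delta [-118.7 -163.8   74.4] spin 0.21
tip a,b,z [ 261.31 -414.56  421.05] F [ 0.7 -0.5  0.2]
```

```bash
python3 -m jog '[[[-30,-50,10,0],[-60,-100,30,0],[-90,-140,50,0],[-118,-164,70,0.2],[-119,-164,74,0.2]]]' >/dev/null; python3 -c "
from h import *
st(423.5,-290,396);tip()"
```

```text
t 31.68 a,b,z [ 426.5 -291.5  518. ] yaw -65.18 tilt 0.77 F(a,b,z) [ 0.1 -0.4  0.3] w -0.2 vmax 0.06
tool delta [ -2.8   3.9 121.9] spin 0.32
tip a,b,z [ 427.84 -293.37  344.97] F [ 0.1 -0.4  0.3]
```

```bash
python3 -m jog '[[[0,4,20,0.3],[0,4,45,0.3],[0,4,70,0.3],[0,4,85,0.3],[0,4,85,0.3]]]' >/dev/null; python3 -c "
from h import *
tip()"; python3 -m jog '[[[0,0,10,0],[0,0,20,0],[0,0,30,0],[0,0,37,0],[0,0,37,0]]]' >/dev/null; python3 -c "
from h import *
st();tip()
p,d=arm.get_image('scene'); cv2.imwrite('pics/sceneC.png',cv2.resize(p[190:270,260:380],None,fx=6,fy=6))"
```

```text
tip a,b,z [ 424.32 -294.42  259.3 ] F [-0.3 -0.1  1. ]
t 32.92 a,b,z [ 423.5 -292.9  394.6] yaw -65.48 tilt 0.63 F(a,b,z) [0.3 0.4 1.3] w 0.0 vmax 0.019
tip a,b,z [ 424.25 -294.68  221.62] F [0.3 0.4 1.3]
```

View pics/sceneC.png

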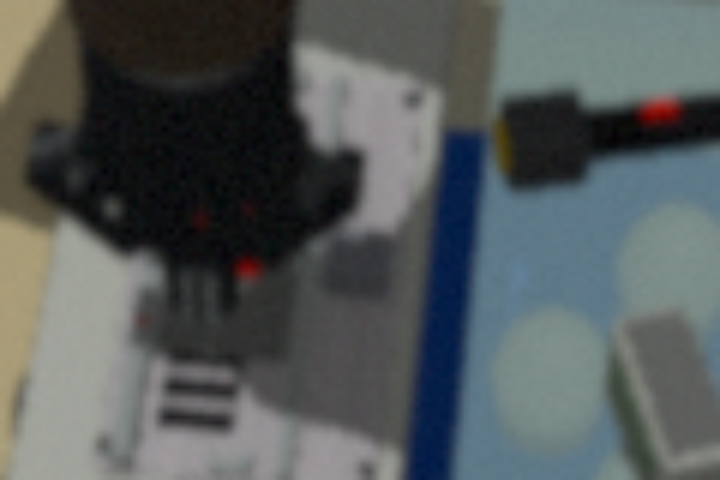

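Fingers are in place on the open-face side at (200,285), with the tab beyond at (248,268). Approach, then push in 1 mm steps.

```bash
python3 -m jog '[[[-4,0,0,0],[-8,0,0,0],[-11,0,0,0],[-14,0,0,0],[-15,0,0,0]]]' >/dev/null; python3 -c "
from h import *
tip()"
for i in 1 2 3; do python3 -m jog '[[[-0.5,0,0,0],[-1,0,0,0],[-1.5,0,0,0],[-1.5,0,0,0],[-1.5,0,0,0]]]' >/dev/null; python3 -c "
from h import *
tip()"; done
```

```text
tip a,b,z [ 424.57 -279.58  222.06] F [-0.6 -0.2 -0.2]
tip a,b,z [ 424.58 -278.16  222.06] F [ 0.8 -0.3  0.4]
tip a,b,z [ 424.59 -276.62  222.06] F [ 0.2 -0.4 -0.1]
tip a,b,z [ 424.58 -275.03  222.02] F [ 0.4 -0.6 -0.6]
```

```bash
for i in 1 2; do python3 -m jog '[[[-0.5,0,0,0],[-1,0,0,0],[-1.5,0,0,0],[-1.5,0,0,0],[-1.5,0,0,0]]]' >/dev/null; python3 -c "
from h import *
tip()"; done;  python3 -c "
from h import *
p,d=arm.get_image('scene'); cv2.imwrite('pics/sceneD.png',cv2.resize(p[190:270,260:380],None,fx=6,fy=6))"
```

```text
tip a,b,z [ 424.58 -273.53  221.98] F [-0.3 -0.2  0.9]
tip a,b,z [ 424.58 -272.05  222.  ] F [ 0.8 -0.7  0.3]
```

View pics/sceneD.png

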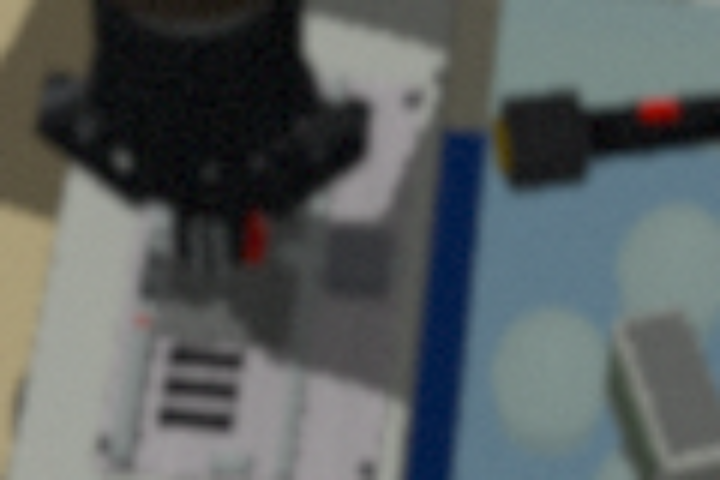

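Three equal bare slots now. A few half-millimetre steps will feel the wall of the notch (contact expected near -270).

```bash
for i in 1 2 ; do python3 -m jog '[[[-0.3,0,0,0],[-0.6,0,0,0],[-1,0,0,0],[-1,0,0,0],[-1,0,0,0]]]' >/dev/null; python3 -c "
from h import *
tip()"; done
```

```text
tip a,b,z [ 424.6  -271.03  221.99] F [ 0.5 -0.1 -0.8]
tip a,b,z [ 424.59 -270.04  222.  ] F [-0.4 -0.6 -0.3]
```

```bash
for i in 1 ; do python3 -m jog '[[[-0.3,0,0,0],[-0.5,0,0,0],[-0.7,0,0,0],[-0.7,0,0,0],[-0.7,0,0,0]]]' >/dev/null; python3 -c "
from h import *
tip()"; done
```

```text
tip a,b,z [ 424.59 -269.64  222.02] F [ 0.1 -4.1 -1.9]
```

Contact force of 4 N at b = -269.6, exactly 42 mm from the shut contact (-311.8): it is seated in the third notch. Retreat the same way and verify.

```bash
python3 -m jog '[[[5,0,0,0],[12,0,0,0],[14,0,-30,0],[14,0,-70,0],[14,0,-110,0]]]' >/dev/null
python3 -m jog '[[[40,0,-20,0],[80,20,-60,0],[110,70,-100,0],[130,120,-110,0],[150,175,-110,0]]]' >/dev/null; python3 -c "
from h import *
st(-10,-520,624)"
```

```text
t 39.9 a,b,z [ 245.6 -430.3  618.3] yaw -65.45 tilt 0.83 F(a,b,z) [-0.4 -1.3 -1.2] w 0.0 vmax 0.842
tool delta [ 89.5 255.7  -6.6] spin 0.05
```

```bash
python3 -m jog '[[[20,55,0,0],[40,110,0,0],[60,165,0,0],[80,220,-5,0],[90,255,-5,0]]]' >/dev/null; python3 -m jog '[[[0,0,0,0],[0,0,0,0],[0,0,0,0],[0,0,0,0],[0,0,0,0]]]' >/dev/null; python3 look.py E
```

```text
t 41.15 a,b,z [ -11.1 -520.9  622.7] yaw -65.49 tilt 0.86 F(a,b,z) [-0.6  0.3  0.1] w 0.3 vmax 0.006
scene 70 [ 424.19577147 -253.56911672  238.23874017] [29.15121254 12.28421674 11.59200217] [ 424.62095034 -255.00526795  238.66852634]
scene [290 220  14  14 162] 427.2865234875912 -268.99241482658175
top 35 [ 421.32639119 -253.22792046  240.74332962] [28.84042747  9.92042605 11.00590223] [ 421.24133142 -253.10519947  240.37069155]
top [338 244   9  12  61] 421.936985221151 -251.57891602530174
```

View pics/sceneE.png

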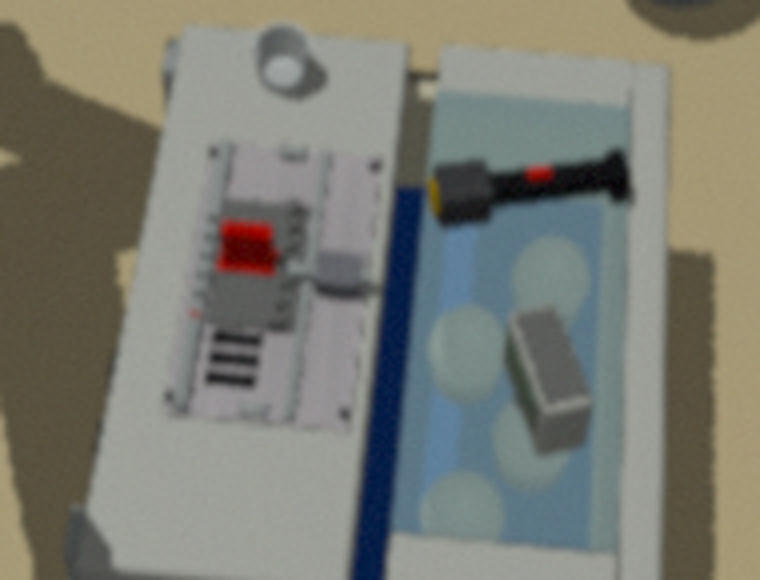

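View pics/topE.png

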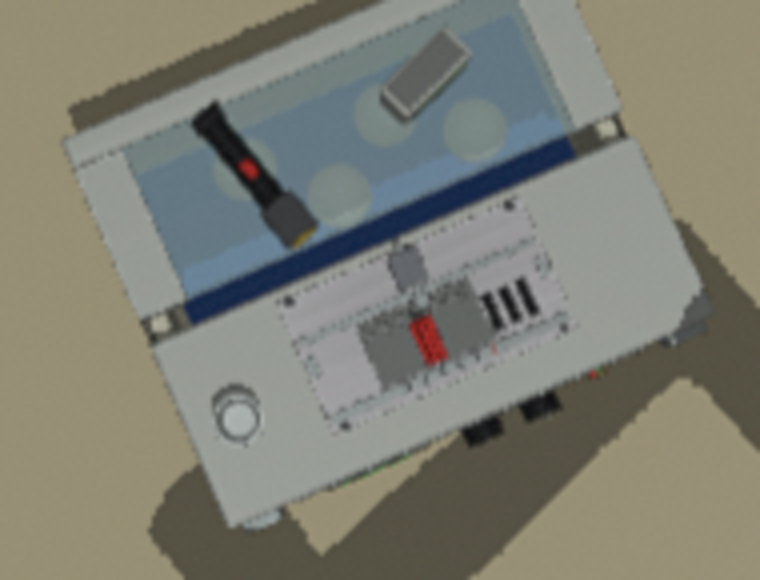

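Three full bare slots are visible (top at rows 295–310, scene at rows 338–380). The tab now sits 13.9 mm past its starting second-notch place, which is 42 mm, and the cup, torch and thermometer are at the same pixels as at the start.

```bash
python3 -c "
from bench import arm
print(arm.job_done())"
```

```text
the job is handed in; nothing more can be done
None
```

The vent is seated in the third notch and the job is handed in, at about 41 s on the robot's clock. I pushed the tab with the closed fingertips only. First I pushed it shut against its stop, where the tip stood still at b ≈ -281.3 mm while the force rose to 17 N. Then I opened it from the other face, one click at a time.

- **One check disagreed:** after the first push for the third notch, the force had gone and a partly hidden view seemed to show three bare slots. A clear view showed the tab had moved only 7 mm, hung on the crest. I went back and pushed it on in 1–1.5 mm steps. It seated with a 4 N contact at b ≈ -269.6 mm, 42 mm on from the shut contact, well short of the crest to the fourth notch.
- **Final views:** both cameras show three full slots bare and the tab 14 mm past where it started in the second notch. The cup, torch and thermometer appear at their original pixels. I did not compare the items on the table one by one, but the robot went nowhere near them.

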